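# Seat a collet chuck in the tightening stand

### The arm

A 6-joint arm with a two-finger parallel gripper is mounted at the origin on a cart in front of the work surface, level with it; the furniture and walls round the work are solid. World frame = base frame: x ahead of the robot, y to its left, z up, the work surface at z = 0. Lengths are in m, angles in rad, forces in N, time in s.
With the tool pointing down it reaches from about 0.4 to 0.825 m from the base axis. Payload 7 kg.
Tool frame: the origin (TCP) lies midway between the tips of the shut fingers; the grasp point (between the pads) lies 19 mm behind it; z points along the fingers, y is the line along which they close (so a half turn about z gives the same grasp; the last joint's range is limited). The gripper opens to 88 mm and grips with 3 to 60 N. Pads are 19 mm wide; open, the fingers measure 130 mm over their backs; the gripper's body (78 mm by 193 mm) begins 47 mm behind the grasp point.
Start: joints at [1.394, 0.359, 0.012, 0, -1.224, -0.288], TCP at [0.303, 0.603, 0.227] pointing down, gripper open.
Joint ranges: [-3.07, 3.07], [-1.43, 2.12], [-1.02, 1.25], [-3.03, 1.67], [-3.05, -0], [-3.03, 3.03]. Speed limits (rad/s): [2.39, 2.39, 3.01, 3.14, 3.14, 3.14].

### API

Orientations are given as [roll, pitch, yaw] about the fixed x, y, z axes, in that order (R = Rz(yaw) Ry(pitch) Rx(roll)).
In Python, from station import arm, grab_frame, camera_params, spot_in gives the robot as it stands.
- The arm moves only by the shell command python3 -m jog 'ROWS' [FORCE]. ROWS is JSON, a list that holds one entry, the list of rows, each a list of 7 numbers: the shift along the tool's x, y, z in mm, then the turn, a rotation vector about the tool's x, y, z in rad, then the finger opening in mm, from 0 to 87.6. In form: [[[x, y, z, wx, wy, wz, fingers], ...]]. A call has 1 to 20 rows; each row is the pose to reach, as a shift and turn from the pose commanded when the call began, along the tool's axes at that moment; what a row does not reach only later rows make up. A row lasts 1/8 s, in which the tool goes at most 62.5 mm and 10.7 degrees, less where a joint would pass 70% of its speed; a pose out of reach is approached as far as the arm can. A call with a gripper value outside its range is refused whole. The fingers move at their own pace and stop on an object; FORCE is the grip in N (left out, the last holds). Time passes only in rows, so rows that repeat a pose let the fingers close. It gives the time, the measured TCP pose, the force, the opening and the grip force at its end, in the units of the state.
- arm.get_state(): the state, without advancing time (a new reading comes with each control period).
- grab_frame(name): name is "scene" or "top" or "wrist"; returns (picture, depth): 420x560x3 uint8, blue, green, red; 420x560 float32, m along the optical axis (not along the pixel's ray), 0 where there is no reading.
- camera_params(name): a dict with "mtx" (3x3 intrinsics, pixels), "R" (3x3) and "t" (3): a world point X has camera coordinates R X + t. Camera axes: x right, y down, z forward; pixel columns grow to the right and rows downward; lengths in m; the calibration is good to about 2 mm. A picture is of the moment at which its call begins: read the wrist's pose just before it. camera_params takes no time and is no camera call; for the wrist camera it gives the pose at the moment of the call.
- arm.job_done(): hands the job in; it is judged then, once.
Trained networks look in the newest picture that a camera, given by its name, has taken for a name from the list of things; names that differ only in an ending like _2 or _b are one class to them, and where a whole thing is asked for, a point or a joint stands for the part that bears it (a point fixed in the world has none). Each returns a list of dicts, best first, with "confidence" (0 to 1); they miss things now and then, are a little off and sometimes report something else, mostly with a low value. They report only what shows in the picture. A call takes as long as a camera call.
- spot_in(query, camera): "uv" ([column, row] in pixels, amid what is visible of it).
The state is a dict: "t": time; "q": joint angles; "qd": joint speeds; "joint_efforts": joint torques, N m; "eef_pos": TCP position; "ee_rot": TCP orientation; "force": force on the tool from outside, world axes, zero at the start; "moment": the same for the moment, N m; "width": finger opening in m; "gripper_force": force on a finger pad.
Only numpy, scipy, OpenCV 4.12 (cv2) and the standard library are available. Lean on these libraries where they do the work, as an engineer would, in place of code of your own. Each camera call takes 0.05 s, during which the arm holds its last target. There are 200 camera calls.

### The job

Take the collet chuck with the slotted flange out of the wooden tool block, put its taper into the spindle of the tightening stand and feel for the two drive dogs so that its slots drop over them and the flange sits fully home on the spindle face. Then turn the chuck clockwise, seen from above, until the spindle comes up against its stop, and let go. Do not force it at any point, and leave the other arbor and the loose tools where they are.

Things in the scene. Friction and masses are not known exactly. Their poses are not given: they have to be found in the camera images.
- chuck_grip (a point): Collet chuck, bare steel, 117 mm tall, 0.5 kg, upright in one hole of the tool block, taper down. Point on its axis at the height to grip, 20 mm above the flange's top; z up. Here the body is 40 mm in diameter with two flats, facing its +y and -y, 34 mm apart, from the flange's top to 18 mm above this point; above them a dark nut, 33 mm in diameter, ends 37 mm above this point
- chuck_seat (a point): point on the chuck's axis in the plane of its flange's underside, 32 mm below chuck_grip, same axes. The flange is 62 mm in diameter, 12 mm thick; two open drive slots, 11 mm wide and about 10 mm deep, are cut through its rim at +x and -x, a quarter turn from the flats (half a turn gives the same fit)
- collet_chuck: the whole collet chuck; origin at the tip of its taper, 80 mm below chuck_grip, same axes. The taper shank below the flange is 48 mm long, 18 mm in diameter at the tip and 32 mm at the flange
- stand: tightening stand, fixed: base plate 126 x 104 x 16 mm, grey square housing 88 x 88 mm, 95 mm high, in it an upright steel spindle 66 mm in diameter that ends 12 mm above the housing. Origin at the centre of its underside, z up. The spindle has a brake: it stays put and gives way at about 0.4 N m. It can turn 1.4 rad, clockwise (from above) to a firm stop: a lug on it against a pin
- spindle_face (a point): centre of the spindle's flat end face, on its axis, 107 mm above the worktop; axes of the stand, does not turn with the spindle. In the face is the open taper: 33 mm wide at the mouth, 52 mm deep, 0.7 mm clear of the shank when home; its ground steel is oiled. When home the flange lies on the face; with its slots not over the dogs it rests on them, 8 mm too high
- dog_tops (a point): point on the spindle axis level with the tops of the two drive dogs, 8 mm above the face; axes of the stand. The dogs are 9 mm wide, 10 mm long, centred 28 mm either side of the axis. At the stop their line is the stand's x axis; at the start it is turned 0.4 to 1.2 rad counter-clockwise from that (from above). This angle is not measured: find it by feel or by eye
- tool_block: wooden tool block, fixed, 200 x 80 x 62 mm, origin at the centre of its underside, z up, long along its x; two holes 37 mm in diameter, 60 mm either side of its centre along x. The flanges rest on its top, so chuck_grip is 94 mm above the worktop at the start
- arbor_top (a point): plain arbor in the other hole, not to be moved: same taper, but a smaller plain flange, 52 mm in diameter, without slots and a thin stub 22 mm in diameter, 30 mm tall. Point half-way up the stub
- tape: pocket tape measure, 36 x 99 x 66 mm, standing on the worktop beyond the work, not to be moved; origin under the case
- rule: yellow folding rule, 17 x 237 x 32 mm, on the worktop behind the stand, not to be moved; origin at the centre of its underside
- plane: block plane, 50 x 158 x 49 mm, on the worktop at the back left, not to be moved; origin at the centre of its underside

How it is judged:
By the outcome, as a careful person would: the job done as asked, in the order asked, and still so for the second after the job is handed in, with the robot touching nothing.
It also fails if it takes over 72 s, if anything falls off the work surface, if the arm or the gripper's body presses on something with over 40 N, if the wrist force passes 120 N, or if a joint passes its speed limit or range.

## Working session

There is one attempt and no reset: what is moved stays moved. The work goes in short steps, Python scripts to look and compute and a shell command to move; the robot and the scene stay as the last step left them, time stands still between calls to the robot, and variables do not carry over. Pictures are saved under pics/ and viewed, at most 10 in all, crops included, and the job is handed in when it is done.

```bash
mkdir -p pics; ls; cat > h.py <<'E'
import numpy as np, cv2
from station import arm, grab_frame, camera_params, spot_in
from scipy.spatial.transform import Rotation as Ro
def cloud(depth,cam):
    P=camera_params(cam);K=np.array(P["mtx"]);R=np.array(P["R"]);t=np.array(P["t"])
    v,u=np.mgrid[0:depth.shape[0],0:depth.shape[1]]
    c=np.stack([(u-K[0,2])/K[0,0]*depth,(v-K[1,2])/K[1,1]*depth,depth],-1)
    w=(c-t)@R; w[depth<=0]=np.nan
    return w
def ray(uv,cam,z):
    P=camera_params(cam);K=np.array(P["mtx"]);R=np.array(P["R"]);t=np.array(P["t"])
    d=R.T@np.linalg.solve(K,[uv[0],uv[1],1]);o=-R.T@t
    return o+d*(z-o[2])/d[2]
def proj(X,cam):
    P=camera_params(cam);c=np.array(P["mtx"])@(np.array(P["R"])@np.array(X)+np.array(P["t"]));return c[:2]/c[2]
E
python3 - <<'E'
from h import *
s=arm.get_state();print({k:np.round(s[k],3).tolist() for k in s})
for cam in("top","scene"):
    im,d=grab_frame(cam);cv2.imwrite(f"pics/{cam}0.png",im);np.save(f"pics/{cam}0.npy",d)
    w=cloud(d,cam)
    for q in("chuck_grip","collet_chuck","stand","spindle_face","tool_block","arbor_top","tape","rule","plane"):
        for r in spot_in(q,cam)[:2]:
            u,v=np.round(r["uv"]).astype(int);print(cam,q,u,v,round(r["confidence"],2),np.round(w[v,u],3))
print(np.array(Ro.from_euler("xyz",s["ee_rot"]).as_matrix()).round(2) if np.size(s["ee_rot"])==3 else s["ee_rot"])
E
```

```text
pics
{'t': 0.0, 'q': [1.394, 0.359, 0.011, -0.0, -1.224, -0.288], 'qd': [-0.001, -0.002, 0.0, 0.0, -0.001, 0.001], 'joint_efforts': [-0.001, -58.272, 29.307, 6.998, 0.007, -0.0], 'eef_pos': [0.302, 0.603, 0.226], 'ee_rot': [3.14, -0.0, -0.465], 'force': [-0.965, -0.172, 0.115], 'moment': [0.049, -0.001, -0.019], 'gripper_force': 0.0, 'width': 0.088}
top chuck_grip 375 156 0.66 [ 0.72  -0.092  0.031]
top chuck_grip 217 202 0.58 [0.584 0.303 0.128]
top collet_chuck 216 201 0.86 [0.586 0.305 0.133]
top stand 327 247 0.86 [0.482 0.039 0.109]
top spindle_face 329 246 0.58 [0.485 0.025 0.016]
top tool_block 223 226 0.78 [0.531 0.295 0.058]
top arbor_top 226 248 0.81 [0.476 0.281 0.102]
top tape 271 164 0.59 [0.69  0.177 0.06 ]
top rule 372 159 0.85 [ 0.713 -0.084  0.03 ]
top plane 208 154 0.9 [0.715 0.34  0.046]
scene chuck_grip 234 184 0.77 [0.585 0.291 0.103]
scene collet_chuck 233 185 0.96 [0.585 0.295 0.098]
scene stand 277 286 0.94 [ 0.46  -0.002  0.096]
scene spindle_face 276 285 0.69 [0.462 0.004 0.091]
scene spindle_face 234 187 0.36 [0.586 0.293 0.091]
scene tool_block 217 215 0.88 [0.509 0.269 0.061]
scene arbor_top 198 213 0.84 [0.468 0.286 0.085]
scene tape 293 205 0.84 [0.67  0.164 0.061]
scene rule 378 262 0.95 [ 0.711 -0.078  0.018]
scene rule 291 207 0.4 [0.663 0.164 0.059]
scene plane 264 171 0.82 [0.725 0.337 0.038]
[[ 0.89 -0.45 -0.  ]
 [-0.45 -0.89 -0.  ]
 [ 0.    0.   -1.  ]]
```

```bash
python3 - <<'E'
from h import *
im=cv2.imread("pics/top0.png");c=im[120:300,170:400];cv2.imwrite("pics/c1.png",cv2.resize(c,None,fx=3.3,fy=3.3,interpolation=cv2.INTER_CUBIC))
for cam in("top","scene"):
    w=cloud(np.load(f"pics/{cam}0.npy"),cam).reshape(-1,3)
    def box(x0,x1,y0,y1,z0,z1):
        m=(w[:,0]>x0)&(w[:,0]<x1)&(w[:,1]>y0)&(w[:,1]<y1)&(w[:,2]>z0)&(w[:,2]<z1);return w[m]
    for n,b in dict(block=(.4,.68,.2,.4,.055,.067),nut=(.54,.64,.25,.36,.125,.137),flange=(.54,.64,.25,.36,.069,.079),arb=(.42,.52,.23,.33,.095,.115),spin=(.4,.56,-.05,.12,.102,.111),dogs=(.4,.56,-.05,.12,.1125,.119),hous=(.38,.58,-.08,.14,.09,.099)).items():
        p=box(*b)
        if len(p)<4: print(cam,n,len(p));continue
        r=cv2.minAreaRect((p[:,:2]*1000).astype(np.float32));print(cam,n,len(p),p.mean(0).round(4),"mid",(p.min(0)+p.max(0)).round(4)/2,np.ptp(p,0).round(3),[np.round(a,1) for a in r])
E
```

```text
top block 1750 [0.5303 0.2962 0.0607] mid [0.5366  0.29765 0.061  ] [0.206 0.11  0.012] [array([536.2, 297.8]), array([200.1,  80.6]), np.float64(9.4)]
top nut 133 [0.5952 0.3069 0.1292] mid [0.5962  0.30685 0.13025] [0.029 0.031 0.01 ] [array([596.2, 306.9]), array([28.9, 30.4]), np.float64(2.5)]
top flange 217 [0.5939 0.3044 0.0727] mid [0.59495 0.3143  0.07385] [0.061 0.074 0.009] [array([594.8, 314. ]), array([60.6, 73.1]), np.float64(1.0)]
top arb 63 [0.4767 0.2876 0.1005] mid [0.4759  0.28805 0.10035] [0.019 0.022 0.01 ] [array([477.1, 287.5]), array([20.5, 20. ]), np.float64(23.5)]
top spin 402 [0.484  0.0227 0.1058] mid [0.48235 0.02755 0.1065 ] [0.068 0.075 0.009] [array([481.9,  19.3]), array([71.7, 66.2]), np.float64(43.6)]
top dogs 28 [0.4857 0.026  0.1144] mid [0.48455 0.02145 0.11485] [0.023 0.065 0.004] [array([484.7,  22. ]), array([65.7,  8.6]), np.float64(75.6)]
top hous 636 [0.4848 0.0207 0.0939] mid [0.48495 0.02165 0.09445] [0.108 0.11  0.009] [array([484.9,  21.7]), array([87.9, 88.5]), np.float64(17.9)]
scene block 1228 [0.5223 0.2887 0.062 ] mid [0.5366 0.2965
[... 297 characters left out ...]
0.30895 0.07385] [0.063 0.062 0.009] [array([592.4, 304.8]), array([55.4, 60.7]), np.float64(54.7)]
scene arb 63 [0.4766 0.2879 0.1011] mid [0.47685 0.28905 0.10005] [0.02  0.022 0.009] [array([477.7, 289. ]), array([20.8, 19.7]), np.float64(15.7)]
scene spin 544 [0.4833 0.0238 0.1068] mid [0.4818  0.02905 0.10645] [0.072 0.077 0.009] [array([484.9,  24.3]), array([67.2, 65.8]), np.float64(40.9)]
scene dogs 45 [0.4851 0.0216 0.1149] mid [0.48605 0.0237  0.11585] [0.023 0.066 0.006] [array([485.9,  24.1]), array([67.6,  9.4]), np.float64(75.8)]
scene hous 838 [0.4799 0.0163 0.095 ] mid [0.48625 0.02325 0.0945 ] [0.11  0.108 0.009] [array([485.6,  24.3]), array([90.7, 89.8]), np.float64(18.3)]
```

View pics/c1.png

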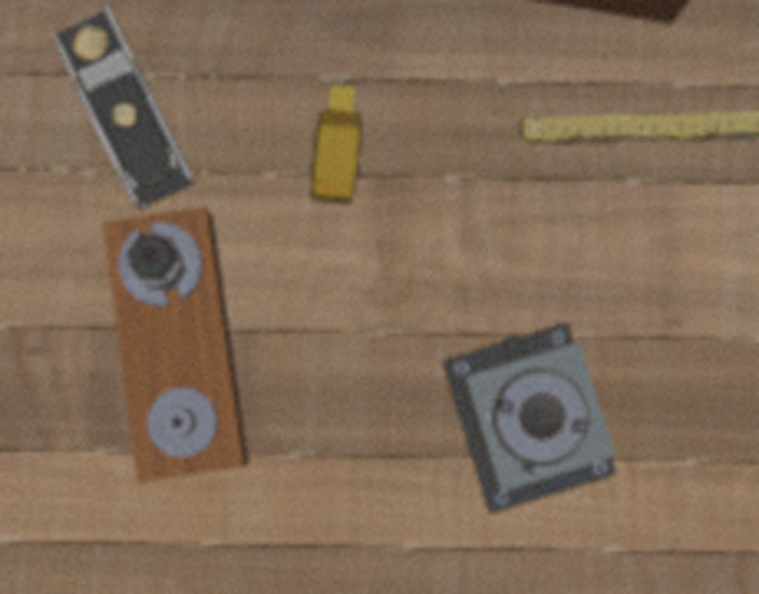

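View pics/scene0.png

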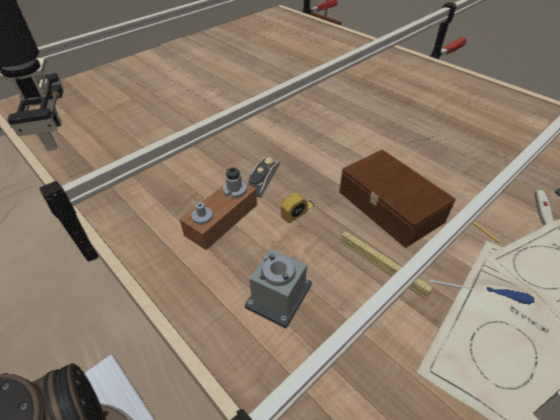

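The top crop shows the chuck at (160,262) with slots near (133,238) and (177,293). It also shows the spindle at (540,412) with dogs at (505,405) and (580,425). The dog line is at about 75.7° and stand x at about 18°. In the scene picture, rails cross the view, so I'll check their height before moving.

```bash
cat >> h.py <<'E'
def rows(x,y,z,yaw):
    s=arm.get_state();R=Ro.from_euler("xyz",s["ee_rot"]);T=Ro.from_euler("xyz",[np.pi,0,np.radians(yaw)])
    print("row mm",(1000*R.inv().apply(np.array([x,y,z])-s["eef_pos"])).round(1),"rot",(R.inv()*T).as_rotvec().round(4))
def st():
    s=arm.get_state();print("t",round(s["t"],2),"p",np.round(s["eef_pos"],4),"rpy",np.degrees(s["ee_rot"]).round(2),"F",np.round(s["force"],1),"M",np.round(s["moment"],2),"w",round(s["width"],4),"g",round(s["gripper_force"],1),"q",np.round(s["q"],2))
E
python3 - <<'E'
from h import *
for cam in("top","scene"):
    w=cloud(np.load(f"pics/{cam}0.npy"),cam).reshape(-1,3)
    p=w[w[:,2]>.14]
    H,ex,ey=np.histogram2d(p[:,0],p[:,1],bins=[np.arange(-.2,1.5,.1),np.arange(-1.,1.2,.1)])
    for i,j in np.argwhere(H>3):
        q=p[(p[:,0]>=ex[i])&(p[:,0]<ex[i+1])&(p[:,1]>=ey[j])&(p[:,1]<ey[j+1])]
        if ex[i]>.25 and ex[i]<.95 and abs(ey[j])<.75:print(cam,ex[i].round(1),ey[j].round(1),len(q),q[:,2].min().round(2),q[:,2].max().round(2))
rows(.595,.307,.24,-141)
E
```

```text
top 0.3 -0.2 681 0.14 0.19
top 0.3 0.4 679 0.14 0.19
top 0.3 0.5 2258 0.29 0.57
top 0.3 0.6 956 0.23 0.48
top 0.4 -0.2 656 0.14 0.19
top 0.4 0.4 658 0.14 0.19
top 0.5 -0.2 644 0.14 0.19
top 0.5 0.4 638 0.14 0.19
top 0.6 -0.2 632 0.14 0.19
top 0.6 0.4 623 0.14 0.19
top 0.7 -0.2 626 0.14 0.19
top 0.7 0.4 608 0.14 0.19
top 0.8 -0.2 587 0.14 0.19
top 0.8 0.4 598 0.14 0.19
top 0.9 -0.2 601 0.14 0.19
top 0.9 0.4 582 0.14 0.19
scene 0.3 -0.2 1504 0.14 0.19
scene 0.3 0.4 893 0.14 0.18
scene 0.3 0.5 2260 0.29 0.53
scene 0.3 0.6 584 0.23 0.4
scene 0.4 -0.2 1185 0.14 0.18
scene 0.4 0.4 764 0.14 0.18
scene 0.5 -0.2 948 0.14 0.18
scene 0.5 0.4 662 0.14 0.18
scene 0.6 -0.2 775 0.14 0.18
scene 0.6 0.4 587 0.14 0.18
scene 0.7 -0.2 639 0.14 0.18
scene 0.7 0.4 515 0.14 0.18
scene 0.8 -0.2 540 0.14 0.19
scene 0.8 0.4 454 0.14 0.18
scene 0.9 -0.2 453 0.14 0.18
scene 0.9 0.4 405 0.14 0.18
row mm [394.3 133.8 -13.4] rot [-0.      0.      1.9961]
```

```bash
python3 - <<'E'
from h import *
for cam in("top","scene"):
    w=cloud(np.load(f"pics/{cam}0.npy"),cam).reshape(-1,3)
    for lo in(.12,.15,.17):
      for a,b in((-.25,-.05),(.38,.52)):
        p=w[(w[:,2]>lo)&(w[:,2]<.2)&(w[:,0]>.4)&(w[:,0]<.7)&(w[:,1]>a)&(w[:,1]<b)]
        print(cam,lo,np.percentile(p[:,1],[0.5,50,99.5]).round(3),p[:,2].max().round(3))
E
python3 -m jog '[[[0,0,-25,0,0,0,87],[40,15,-25,0,0,0.18,87],[80,30,-25,0,0,0.36,87],[120,42,-25,0,0,0.54,87],[160,55,-25,0,0,0.72,87],[200,68,-25,0,0,0.9,87],[240,82,-25,0,0,1.08,87],[280,95,-25,0,0,1.26,87],[320,108,-25,0,0,1.44,87],[360,122,-25,0,0,1.62,87],[394,134,-20,0,0,1.8,87],[394,134,-13,0,0,1.98,87],[394,134,-13,0,0,1.996,87],[394,134,-13,0,0,1.996,87],[394,134,-13,0,0,1.996,87]]]'
python3 - <<'E'
from h import *
st();P=camera_params("wrist");im,d=grab_frame("wrist");cv2.imwrite("pics/w1.png",im);np.save("pics/w1.npy",d)
w=cloud(d,"wrist")
for q in("chuck_grip","collet_chuck"):
  for r in spot_in(q,"wrist")[:2]:
    u,v=np.round(r["uv"]).astype(int);print(q,u,v,r["confidence"],w[v,u].round(3))
for k,(a,b) in dict(nut=(.126,.137),fl=(.068,.08)).items():
    m=(w[...,2]>a)&(w[...,2]<b)&(np.hypot(w[...,0]-.595,w[...,1]-.307)<.045);p=w[m];print(k,len(p),p.mean(0).round(4),((p.min(0)+p.max(0))/2).round(4),np.ptp(p,0).round(3))
E
```

```text
top 0.12 [-0.193 -0.175 -0.169] 0.188
top 0.12 [0.455 0.462 0.479] 0.187
top 0.15 [-0.193 -0.179 -0.169] 0.188
top 0.15 [0.455 0.465 0.479] 0.187
top 0.17 [-0.193 -0.18  -0.169] 0.188
top 0.17 [0.455 0.466 0.479] 0.187
scene 0.12 [-0.191 -0.184 -0.168] 0.185
scene 0.12 [0.456 0.462 0.482] 0.184
scene 0.15 [-0.191 -0.182 -0.167] 0.185
scene 0.15 [0.456 0.463 0.482] 0.184
scene 0.17 [-0.191 -0.18  -0.167] 0.185
scene 0.17 [0.456 0.463 0.483] 0.184
t: 2.88
eef_pos: [0.5946, 0.3075, 0.2401]
ee_rot: [-3.142, 0.001, -2.458]
force: [-0.5, -0.9, -0.2]
width: 0.0867
gripper_force: 0.0
t 2.88 p [0.5946 0.3075 0.2401] rpy [-1.8000e+02  4.0000e-02 -1.4081e+02] F [-0.5 -0.9 -0.2] M [ 0.05 -0.11  0.02] w 0.0867 g 0.0 q [ 0.77  0.34  0.02  0.   -1.25 -1.65]
chuck_grip 13 105 0.67 [0.708 0.025 0.03 ]
chuck_grip 242 261 0.51 [0.691 0.328 0.042]
collet_chuck 278 199 0.87 [0.589 0.301 0.131]
nut 963 [0.595  0.3085 0.1297] [0.5957 0.3089 0.1294] [0.032 0.031 0.007]
fl 1154 [0.5904 0.3032 0.0733] [0.5957 0.309  0.074 ] [0.062 0.062 0.011]
```

View pics/w1.png

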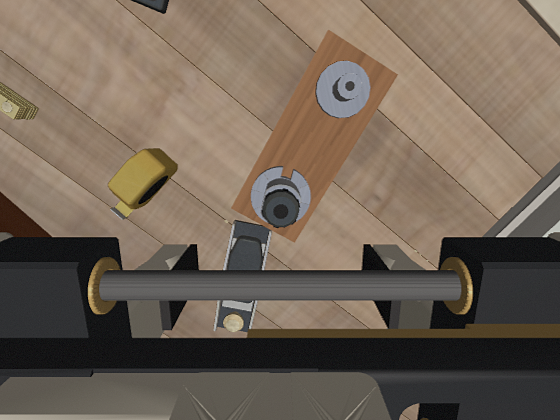

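The wrist picture shows the chuck nut at (281,208), with the near slot at (288,172) almost aligned with tool x. I'll measure the slot angle by sampling around the flange rim.

```bash
python3 - <<'E'
from h import *
im=cv2.imread("pics/w1.png");d=np.load("pics/w1.npy");w=cloud(d,"wrist")
sat=cv2.cvtColor(im,cv2.COLOR_BGR2HSV)[...,1]
c=np.array([.5957,.309])
for r in(.024,.027,.029):
    out=[]
    for a in range(170,290,2):
        x=[c[0]+r*np.cos(np.radians(a)),c[1]+r*np.sin(np.radians(a)),.074]
        u,v=proj(x,"wrist").round().astype(int);out.append((a,int(sat[v,u])))
    print(r,[o for o in out if o[1]>70])
rows(.5957,.309,.094+.003-.019,-141)
E
```

```text
0.024 [(194, 122), (196, 130), (198, 123), (200, 124), (202, 122), (204, 121), (206, 121), (208, 122), (210, 123), (212, 128), (214, 139)]
0.027 [(196, 130), (198, 124), (200, 126), (202, 122), (204, 121), (206, 124), (208, 123), (210, 124), (212, 136), (214, 136), (216, 81)]
0.029 [(194, 114), (196, 128), (198, 128), (200, 121), (202, 124), (204, 122), (206, 122), (208, 121), (210, 126), (212, 132), (214, 119)]
row mm [ -1.8   0.5 161.9] rot [0.     0.0005 0.0018]
```

```bash
python3 -m jog '[[[-2,0.5,20,0,0,0.12,87],[-2,0.5,50,0,0,0.248,87],[-2,0.5,85,0,0,0.248,87],[-2,0.5,115,0,0,0.248,87],[-2,0.5,140,0,0,0.248,87],[-2,0.5,155,0,0,0.248,87],[-2,0.5,162,0,0,0.248,87],[-2,0.5,162,0,0,0.248,60],[-2,0.5,162,0,0,0.248,45],[-2,0.5,162,0,0,0.248,38],[-2,0.5,162,0,0,0.248,30],[-2,0.5,162,0,0,0.248,30],[-2,0.5,162,0,0,0.248,30],[-2,0.5,162,0,0,0.248,30]]]' 15
python3 -c "
from h import *;st()"
```

```text
t: 4.78
eef_pos: [0.5959, 0.3087, 0.0776]
ee_rot: [3.142, 0.0, -2.709]
force: [0.0, 0.4, 1.4]
width: 0.0335
gripper_force: 15.0
t 4.78 p [0.5959 0.3087 0.0776] rpy [ 180.     0.  -155.2] F [0.  0.4 1.4] M [ 0.22  0.07 -0.02] w 0.0335 g 15.0 q [ 0.77  0.47 -0.18 -0.   -0.92 -1.91]
```

```bash
python3 -m jog '[[[0,0,0,0,0,0,25],[0,0,0,0,0,0,25],[0,0,-5,0,0,0,25],[0,0,-20,0,0,0,25],[0,0,-45,0,0,0,25],[0,0,-75,0,0,0,25],[0,0,-105,0,0,0,25],[0,0,-130,0,0,0,25],[0,0,-145,0,0,0,25],[0,0,-145,0,0,0,25],[0,0,-145,0,0,0,25]]]' 60
python3 - <<'E'
from h import *
st();rows(.4855,.0228,.222,75.7-180)
im,d=grab_frame("wrist");cv2.imwrite("pics/w2.png",im)
w=cloud(d,"wrist");print(spot_in("stand","wrist")[:1])
E
```

```text
t: 6.15
eef_pos: [0.5953, 0.3082, 0.2213]
ee_rot: [-3.142, -0.002, -2.709]
force: [0.8, -1.1, -5.1]
width: 0.0333
gripper_force: 60.0
t 6.15 p [0.5953 0.3082 0.2213] rpy [-1.8000e+02 -1.2000e-01 -1.5522e+02] F [ 0.8 -1.1 -5.1] M [ 0.06 -0.09 -0.06] w 0.0333 g 60.0 q [ 0.77  0.36 -0.   -0.   -1.21 -1.91]
row mm [ 219.3 -213.1   -0.3] rot [ 8.000e-04 -1.900e-03 -8.887e-01]
[{'uv': [71.3, 21.1], 'confidence': 0.9}]
```

View pics/w2.png

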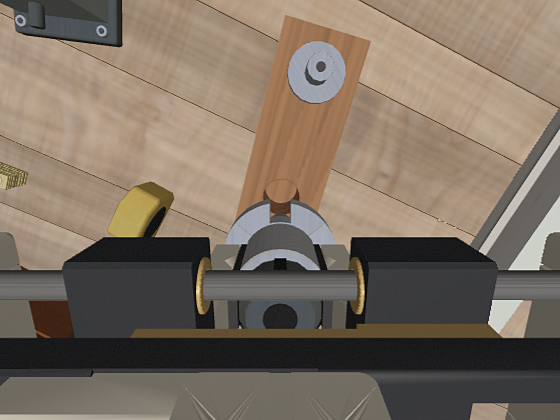

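The chuck is held, with its slot visible at (280,210) in line with tool x. Next I'll move to just short of the spindle and look at the dogs from close up.

```bash
python3 -m jog '[[[10,-10,0,0,0,-0.05,25],[28,-27,0,0,0,-0.15,25],[50,-47,0,0,0,-0.27,25],[72,-68,0,0,0,-0.4,25],[95,-90,0,0,0,-0.53,25],[118,-112,0,0,0,-0.66,25],[140,-134,0,0,0,-0.79,25],[155,-152,0,0,0,-0.87,25],[164,-164,0,0,0,-0.889,25],[166,-166,0,0,0,-0.889,25],[166,-166,0,0,0,-0.889,25],[166,-166,0,0,0,-0.889,25]]]'
python3 - <<'E'
from h import *
st();im,d=grab_frame("wrist");cv2.imwrite("pics/w3.png",im);np.save("pics/w3.npy",d);w=cloud(d,"wrist");np.save("pics/w3c.npy",w);w=w.reshape(-1,3)
n=w[(abs(w[:,0]-.485)<.1)&(abs(w[:,1]-.02)<.09)]
for k,a,b in(("hous",.09,.099),("spin",.103,.111),("dogs",.1125,.119)):
    p=n[(n[:,2]>a)&(n[:,2]<b)]
    if k!="hous":p=p[np.hypot(p[:,0]-.485,p[:,1]-.023)<.04]
    r=cv2.minAreaRect((p[:,:2]*1000).astype(np.float32));print(k,len(p),((p.min(0)+p.max(0))/2).round(4),[np.round(a,1) for a in r])
E
```

```text
t: 7.75
eef_pos: [0.515, 0.0888, 0.2224]
ee_rot: [3.141, -0.0, -1.82]
force: [0.2, 0.9, -5.3]
width: 0.0336
gripper_force: 60.0
t 7.75 p [0.515  0.0888 0.2224] rpy [ 1.7999e+02 -1.0000e-02 -1.0426e+02] F [ 0.2  0.9 -5.3] M [ 0.06 -0.13 -0.02] w 0.0336 g 60.0 q [ 0.55  0.11 -0.33 -0.   -1.13 -0.8 ]
hous 5596 [0.4861 0.0232 0.0945] [array([485.7,  23.2]), array([88.3, 88.2]), np.float64(18.1)]
spin 3728 [0.4824 0.0266 0.1061] [array([485.7,  23.4]), array([65.7, 66.5]), np.float64(37.9)]
dogs 292 [0.4858 0.0231 0.1144] [array([485.7,  23.1]), array([64.9,  8.7]), np.float64(76.2)]
```

View pics/w3.png

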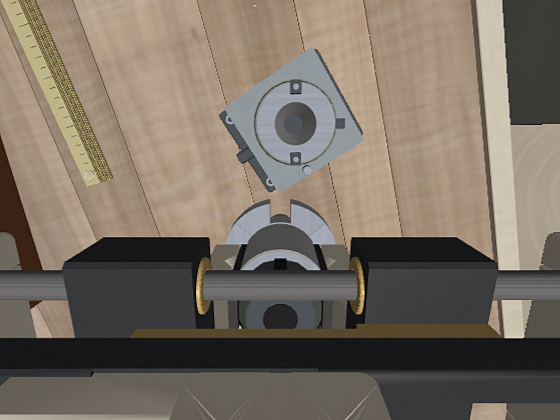

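The dogs are at (295,87) and (295,159), parallel to tool x. The chuck is in view with its slot at (280,212). Now I'll locate the chuck axis in the hand.

```bash
python3 - <<'E'
from h import *
from scipy.optimize import least_squares
s=arm.get_state();w=np.load("pics/w3c.npy");p=w.reshape(-1,3)
R=Ro.from_euler("xyz",s["ee_rot"]);q=R.inv().apply(p-s["eef_pos"])*1000
m=(abs(q[:,1])<40)&(abs(q[:,0])<45);print(np.histogram(q[m][:,2],np.arange(-70,20,4)))
m=(abs(q[:,2]-4)<4)&(np.hypot(q[:,0],q[:,1])<40);f=q[m];print(len(f),f.min(0).round(1),f.max(0).round(1),np.median(f[:,2]))
ang=np.round(np.degrees(np.arctan2(f[:,1],f[:,0]))/4).astype(int)
rim=np.array([f[ang==a][np.argmax(np.hypot(*f[ang==a][:,:2].T))] for a in np.unique(ang)])
r=least_squares(lambda c:np.hypot(rim[:,0]-c[0],rim[:,1]-c[1])-30.7,[0,0],loss="soft_l1");print(r.x,len(rim),abs(r.fun).mean())
sl=f[(f[:,0]>24)&(abs(f[:,1])<14)];print("slot edges",sl[sl[:,1]<0][:,1].max(),sl[sl[:,1]>0][:,1].min())
rows(.4857,.0232,.222,76.2-180)
E
```

```text
(array([ 182,  184,  149,  181, 2231,  436,  608,  179,  376,  876,  430,
        395,  497,  430,  367,  364,  279,  163, 2134,  172,  129,   77]), array([-70, -66, -62, -58, -54, -50, -46, -42, -38, -34, -30, -26, -22,
       -18, -14, -10,  -6,  -2,   2,   6,  10,  14,  18]))
2310 [  5.9 -29.6   0. ] [30.3 29.3  8. ] 4.279873148376064
[-0.14386161 -0.35021051] 39 1.2286571737757221
slot edges -5.863482185888776 5.122320633354021
row mm [70.8 12.2  0.4] rot [ 0.0002 -0.0002 -0.0078]
```

```bash
python3 -m jog '[[[15,3,0,0,0,0,25],[35,7,0,0,0,-0.008,25],[55,10,0,0,0,-0.008,25],[68,12.4,0,0,0,-0.008,25],[71,12.4,0,0,0,-0.008,25],[71,12.4,8,0,0,-0.008,25],[71,12.4,22,0,0,-0.008,25],[71,12.4,38,0,0,-0.008,25],[71,12.4,52,0,0,-0.008,25],[71,12.4,64,0,0,-0.008,25],[71,12.4,74,0,0,-0.008,25],[71,12.4,82,0,0,-0.008,25],[71,12.4,82,0,0,-0.008,25],[71,12.4,82,0,0,-0.008,25]]]'
python3 - <<'E'
from h import *
st();rows(.4857,.0232,.136,76.2-180)
E
```

```text
t: 9.55
eef_pos: [0.4857, 0.0226, 0.1409]
ee_rot: [-3.141, 0.0, -1.812]
force: [0.2, -0.2, -5.4]
width: 0.0336
gripper_force: 60.0
t 9.55 p [0.4857 0.0226 0.1409] rpy [-1.7997e+02  2.0000e-02 -1.0380e+02] F [ 0.2 -0.2 -5.4] M [ 0.1  -0.09  0.04] w 0.0336 g 60.0 q [ 0.45  0.12 -0.52  0.   -0.93 -0.69]
row mm [-0.6  0.1  4.9] rot [-0.0006  0.0003 -0.    ]
```

```bash
python3 -m jog '[[[-0.3,0,2,0,0,0,25],[-0.3,0,5,0,0,0,25],[-0.3,0,8,0,0,0,25],[-0.3,0,10,0,0,0,25],[-0.3,0,11,0,0,0,25],[-0.3,0,12,0,0,0,25],[-0.3,0,12,0,0,0,25]]]'
python3 -c "
from h import *;st()"
```

```text
t: 10.42
eef_pos: [0.4854, 0.0228, 0.1285]
ee_rot: [3.142, -0.0, -1.812]
force: [1.3, -0.5, -6.1]
width: 0.0337
gripper_force: 60.0
t 10.43 p [0.4854 0.0228 0.1285] rpy [ 180.     -0.   -103.81] F [ 1.3 -0.5 -6.1] M [ 0.11 -0.1   0.  ] w 0.0337 g 60.0 q [ 0.45  0.14 -0.53  0.   -0.9  -0.69]
```

No contact force below the height of the dog tops, so the slots are over the dogs. I'll ease down to the face.

```bash
python3 -m jog '[[[0,0,1,0,0,0,25],[0,0,2,0,0,0,25],[0,0,3,0,0,0,25],[0,0,4,0,0,0,25],[0,0,4.5,0,0,0,25],[0,0,5,0,0,0,25],[0,0,5.3,0,0,0,25],[0,0,5.3,0,0,0,25]]]'
python3 -c "
from h import *;st()"
```

```text
t: 11.42
eef_pos: [0.4854, 0.0228, 0.1232]
ee_rot: [3.142, -0.0, -1.812]
force: [-0.8, 0.1, -5.3]
width: 0.0337
gripper_force: 60.0
t 11.43 p [0.4854 0.0228 0.1232] rpy [ 180.     -0.   -103.81] F [-0.8  0.1 -5.3] M [ 0.04 -0.05  0.02] w 0.0337 g 60.0 q [ 0.45  0.15 -0.54 -0.   -0.89 -0.69]
```

```bash
python3 -m jog '[[[0,0,0.4,0,0,0,25],[0,0,0.8,0,0,0,25],[0,0,0.8,0,0,0,25]]]'
python3 -c "
from h import *;st()"
```

```text
t: 11.8
eef_pos: [0.4856, 0.0228, 0.1226]
ee_rot: [-3.141, 0.0, -1.812]
force: [0.6, 0.2, -4.3]
width: 0.0335
gripper_force: 60.0
t 11.8 p [0.4856 0.0228 0.1226] rpy [-179.99    0.   -103.8 ] F [ 0.6  0.2 -4.3] M [ 0.01 -0.02 -0.03] w 0.0335 g 60.0 q [ 0.45  0.15 -0.54  0.   -0.89 -0.69]
```

```bash
python3 -m jog '[[[0,0,0.3,0,0,0,25],[0,0,0.6,0,0,0,25],[0,0,0.6,0,0,0,25]]]'
python3 -c "
from h import *;st()"
```

```text
t: 12.18
eef_pos: [0.4859, 0.0229, 0.1225]
ee_rot: [-3.141, 0.0, -1.811]
force: [-2.3, -0.5, 5.2]
width: 0.0338
gripper_force: 60.0
t 12.18 p [0.4859 0.0229 0.1225] rpy [-1.7994e+02  1.0000e-02 -1.0379e+02] F [-2.3 -0.5  5.2] M [0.01 0.91 0.03] w 0.0338 g 60.0 q [ 0.45  0.15 -0.54  0.   -0.88 -0.69]
```

Contact is at about 10 N with TCP z 0.1225, which is the expected home height. Now the clockwise turn.

```bash
python3 -m jog '[[[0,0,-0.2,0,0,0.03,25],[0,0,-0.2,0,0,0.07,25],[0,0,-0.2,0,0,0.12,25],[0,0,-0.2,0,0,0.18,25],[0,0,-0.2,0,0,0.24,25],[0,0,-0.2,0,0,0.30,25],[0,0,-0.2,0,0,0.30,25]]]'
python3 -c "
from h import *;st()"
```

```text
t: 13.05
eef_pos: [0.4854, 0.0229, 0.1226]
ee_rot: [-3.141, 0.0, -2.113]
force: [-4.1, -0.6, 7.0]
width: 0.0336
gripper_force: 60.0
t 13.05 p [0.4854 0.0229 0.1226] rpy [-1.7999e+02  1.0000e-02 -1.2107e+02] F [-4.1 -0.6  7. ] M [0.24 1.39 0.11] w 0.0336 g 60.0 q [ 0.45  0.15 -0.54  0.   -0.89 -1.  ]
```

```bash
python3 -m jog '[[[0,0,0,0,0,0.05,25],[0,0,0,0,0,0.11,25],[0,0,0,0,0,0.17,25],[0,0,0,0,0,0.23,25],[0,0,0,0,0,0.29,25],[0,0,0,0,0,0.35,25],[0,0,0,0,0,0.41,25],[0,0,0,0,0,0.47,25],[0,0,0,0,0,0.53,25],[0,0,0,0,0,0.58,25],[0,0,0,0,0,0.62,25],[0,0,0,0,0,0.62,25]]]'
python3 -c "
from h import *;st()"
```

```text
t: 14.55
eef_pos: [0.4854, 0.0229, 0.1225]
ee_rot: [-3.142, 0.0, -2.733]
force: [-3.9, 0.8, 7.8]
width: 0.0337
gripper_force: 60.0
t 14.55 p [0.4854 0.0229 0.1225] rpy [-1.8000e+02  1.0000e-02 -1.5657e+02] F [-3.9  0.8  7.8] M [0.34 1.35 0.16] w 0.0337 g 60.0 q [ 0.45  0.15 -0.54  0.   -0.89 -1.61]
```

```bash
for i in 1; do python3 -m jog '[[[0,0,0,0,0,0.02,25],[0,0,0,0,0,0.04,25],[0,0,0,0,0,0.06,25]]]' >/dev/null; python3 -c "
from h import *;st()"; python3 -m jog '[[[0,0,0,0,0,0.02,25],[0,0,0,0,0,0.04,25]]]' >/dev/null; python3 -c "
from h import *;st()"; done
```

```text
t 14.93 p [0.4854 0.023  0.1226] rpy [-1.8000e+02  1.0000e-02 -1.5999e+02] F [-3.8  1.   7.2] M [0.34 1.36 0.43] w 0.0338 g 60.0 q [ 0.45  0.15 -0.54  0.   -0.89 -1.67]
t 15.18 p [0.4854 0.023  0.1226] rpy [-1.8000e+02  2.0000e-02 -1.6228e+02] F [-4.7  0.1  6.7] M [0.33 1.35 0.42] w 0.0339 g 60.0 q [ 0.45  0.15 -0.54  0.   -0.89 -1.71]
```

```bash
python3 -m jog '[[[0,0,0,0,0,0.01,25],[0,0,0,0,0,0.02,25]]]' >/dev/null; python3 -c "
from h import *;st()"; python3 -m jog '[[[0,0,0,0,0,0.008,25],[0,0,0,0,0,0.015,25]]]' >/dev/null; python3 -c "
from h import *;st()"
```

```text
t 15.43 p [0.4854 0.0229 0.1225] rpy [-1.8000e+02  2.0000e-02 -1.6341e+02] F [-5.   0.3  5.8] M [0.34 1.36 0.43] w 0.0339 g 60.0 q [ 0.45  0.15 -0.54  0.   -0.89 -1.73]
t 15.68 p [0.4854 0.023  0.1226] rpy [-1.8000e+02  2.0000e-02 -1.6427e+02] F [-3.6  0.8  6. ] M [0.36 1.32 0.49] w 0.0341 g 60.0 q [ 0.45  0.15 -0.54  0.   -0.89 -1.75]
```

```bash
for k in 1; do python3 -m jog '[[[0,0,0,0,0,0.007,25],[0,0,0,0,0,0.014,25]]]' >/dev/null; python3 -c "
from h import *;st()"; done
```

```text
t 15.93 p [0.4854 0.0229 0.1226] rpy [-1.7998e+02  1.0000e-02 -1.6499e+02] F [-5.5  0.3  6.8] M [0.52 1.46 1.29] w 0.0337 g 60.2 q [ 0.45  0.15 -0.54  0.   -0.89 -1.76]
```

```bash
python3 - <<'E'
from h import *
for cam in("top","scene"):
    im,d=grab_frame(cam);cv2.imwrite(f"pics/{cam}1.png",im)
    u,v=proj([.4857,.023,.11],cam).astype(int);cv2.imwrite(f"pics/{cam}1c.png",cv2.resize(im[max(v-60,0):v+60,u-80:u+80],None,fx=5,fy=5,interpolation=cv2.INTER_CUBIC))
E
```

```text
(no output)
```

View pics/scene1c.png

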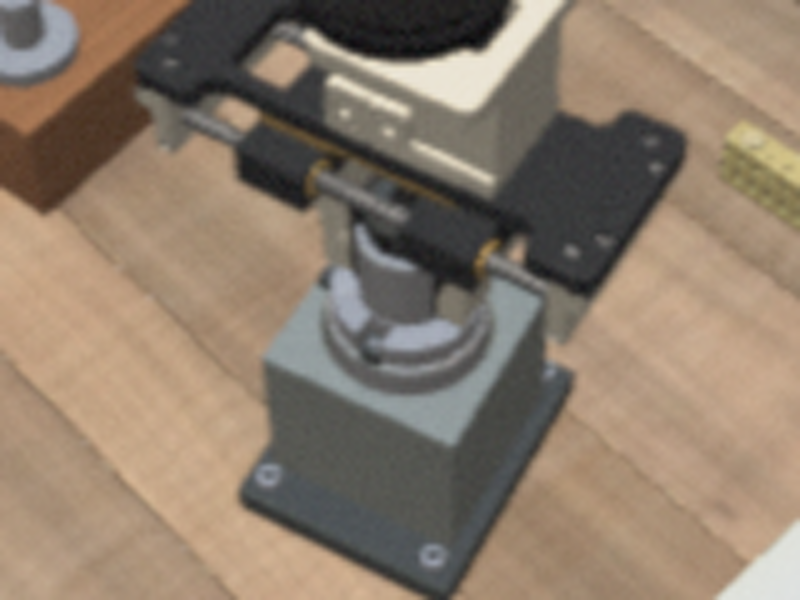

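The moment jumped from 0.45 to 1.3 N m where the stop was expected. The picture shows the flange flat on the spindle at (410,340) with a dog in the slot at (375,345). I'll ease off the torque, open and lift away.

```bash
python3 -m jog '[[[0,0,-0.5,0,0,-0.01,25],[0,0,-0.5,0,0,-0.01,25],[0,0,-0.5,0,0,-0.01,45],[0,0,-0.5,0,0,-0.01,60],[0,0,-0.5,0,0,-0.01,75],[0,0,-0.5,0,0,-0.01,75],[0,0,-0.5,0,0,-0.01,75],[0,0,-5,0,0,-0.01,75],[0,0,-20,0,0,-0.01,75],[0,0,-45,0,0,-0.01,75],[0,0,-75,0,0,-0.01,75],[0,0,-105,0,0,-0.01,75],[-40,0,-125,0,0,-0.01,75],[-80,0,-125,0,0,-0.01,75],[-85,0,-125,0,0,-0.01,75],[-85,0,-125,0,0,-0.01,75]]]' 10
python3 - <<'E'
from h import *
st();im,d=grab_frame("wrist");cv2.imwrite("pics/w4.png",im);w=cloud(d,"wrist").reshape(-1,3)
n=w[np.hypot(w[:,0]-.4857,w[:,1]-.0232)<.036]
print(np.histogram(n[:,2],np.arange(.09,.19,.004)))
for a,b in((.114,.124),(.171,.181)):
    p=n[(n[:,2]>a)&(n[:,2]<b)];print(len(p),np.median(p[:,2]),(p.min(0)+p.max(0))/2)
sat=0
g=cv2.cvtColor(im,cv2.COLOR_BGR2GRAY)
for r in(.025,.028):
    print(r,[(a,int(g[tuple(proj([.4857+r*np.cos(np.radians(a)),.0232+r*np.sin(np.radians(a)),.119],"wrist").round().astype(int)[::-1])])) for a in range(160,240,3)])
E
```

```text
t: 18.02
eef_pos: [0.5672, 0.0446, 0.2472]
ee_rot: [3.142, -0.001, -2.871]
force: [-0.9, 0.2, -0.0]
width: 0.075
gripper_force: 0.0
t 18.02 p [0.5672 0.0446 0.2472] rpy [ 1.800e+02 -4.000e-02 -1.645e+02] F [-0.9  0.2 -0. ] M [-0.02 -0.11 -0.01] w 0.075 g 0.0 q [ 0.42  0.17 -0.19 -0.   -1.2  -1.72]
(array([ 187,   92,    4,  152,   89,   61,  667, 1347,    0,    0,    0,
          0,    0,    0,    0,    0,  367,    4,    3,   98,  474, 1301,
          0,    0]), array([0.09 , 0.094, 0.098, 0.102, 0.106, 0.11 , 0.114, 0.118, 0.122,
       0.126, 0.13 , 0.134, 0.138, 0.142, 0.146, 0.15 , 0.154, 0.158,
       0.162, 0.166, 0.17 , 0.174, 0.178, 0.182, 0.186]))
2014 0.1183361629882658 [0.4856722  0.02299495 0.11749099]
1688 0.17513751783893644 [0.48530468 0.02304648 0.17435657]
0.025 [(160, 142), (163, 142), (166, 145), (169, 146), (172, 148), (175, 148), (178, 154), (181, 150), (184, 151), (187, 147), (190, 132), (193, 141), (196, 139), (199, 141), (202, 154), (205, 149), (208, 145), (211, 149), (214, 148), (217, 144), (220, 141), (223, 141), (226, 148), (229, 150), (232, 148), (235, 147), (238, 148)]
0.028 [(160, 146), (163, 146), (166, 148), (169, 146), (172, 148), (175, 149), (178, 149), (181, 148), (184, 143), (187, 156), (190, 69), (193, 112), (196, 155), (199, 147), (202, 143), (205, 65), (208, 107), (211, 150), (214, 152), (217, 151), (220, 149), (223, 153), (226, 151), (229, 149), (232, 150), (235, 148), (238, 151)]
```

View pics/w4.png

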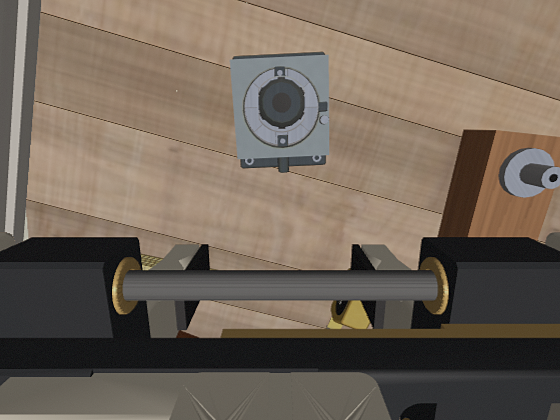

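The chuck sits home on the spindle: flange top at 0.118 and nut top at 0.175. The dogs at (280,71) and (282,141) lie on the stand's x axis, and the lug is against the pin at (322,113). The gripper is clear.

```bash
python3 -c "
from station import arm;print(arm.job_done())"
```

```text
the job is handed in; nothing more can be done
None
```

The collet chuck is fully home on the spindle with its slots over the dogs, turned clockwise to the stop and released. The job is handed in at about 18 s of robot time; nothing was forced, and I touched neither the other arbor nor the loose tools.

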